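# Roll down the veneer on the drawer dividers

## Task

Pinch the two tabs on the lid of the white case to free it and set it aside on the shelf, take out the hand roller and, pressing steadily, roll it along every divider board on the shelf until all its veneer leaves lie flat; do the pressing with the roller, never with the fingers, and do not crush the boards. Then stand the roller back in its case and snap the lid back on, and lay all the boards flat, veneer up, in the organizer's open drawer. Leave the things on the left alone.

Things in the scene. Friction and masses are not known exactly. Their poses are not given: they have to be found in the camera images.
- case: open-topped white plastic case fixed to the shelf, 96 (x) x 134 (y) x 106 mm high, walls and floor 4 mm. Origin: centre of its underside. Inside the top of its +y and -y walls a lip runs the whole length, 12 mm inwards (opening between the lips 102 mm; lip underside 99 mm above the shelf). At the start the roller stands in it under the lid.
- lid: grey lid of the case, 96 (x) x 134 (y) x 4 mm, 160 g. Origin: centre of the plate's underside (106 mm up when on the case, x and y along the case's, either way round). Two ribs below (at x = +-38.5 mm, 94 mm long, 16 mm deep) guide it into the case with 4 mm play all round; off the case it stands on them (origin 16 mm up). On top, two white pinch tabs at +y and -y.
- tab_l (a joint): upright pinch tab at the lid's +y, 30 mm wide (x), top 34.5 mm above the lid's origin; the two tabs measure 66 mm over their outer faces (along y), 42 mm squeezed. Value: m pressed inwards; 0 free (bolt 8 mm under the case's lip: lid locked), 0.012 fully in (bolt clear, lid lifts by the squeezed tabs). Spring 2.8 to 7 N; let go, it springs out.
- tab_r (a joint): the same pinch tab at the lid's -y; same values
- roller: hand roller, 310 g: two black rubber wheels (28 mm across, 40 mm wide, axles along its y at x = +-18 mm) under an aluminium frame (62 x 46 mm, top 38 mm up) with an upright wooden handle block 30 (x) x 26 (y) x 36 mm high, its centre 68 mm above the origin when not pressed. Rolls along its x. Origin: centre of its underside, at wheel bottom. Stands by itself.
- handle (a joint): how far the roller's sprung handle is pressed down, m, 0 to 0.010. The two wheels together then press with 4.2 N at the first movement and 0.7 N more per mm, 11 N at the end of travel (beyond it only the arm limits the force). 4 to 8 mm is a good rolling pressure.
- wheel_a (a joint): turning angle of the roller's +x wheel, rad, unlimited; 71 rad per metre rolled
- drawer_floor (a point): centre of the inner floor of the white organizer's lowest drawer, pulled out and empty: inside 280 (x) x 182 mm (y), walls 38 mm high above this floor, which is 8 mm above the shelf. +y points out of the organizer (310 mm wide, 216 mm high), whose upper tiers cover the drawer's inner end: the outer 150 mm or more is open from above. Runs stiffly (8 N).
- board_a: white plastic divider board 120 (its x) x 48 (y) x 10 mm, about 120 g, with three wood veneer leaves in a row along x on top. Origin: centre of its underside, z up. May be absent
- a_leaf0 (a joint): veneer leaf 0 of board a (39 x 40 mm, centre at the board's x = -40 mm): how far it is rolled down, m; 0 proud (top 13.5 mm above the board's underside), 0.0025 flat (top 11 mm). Yields to more than 2.5 N and stays where pressed
- a_leaf1 (a joint): veneer leaf 1 of board a (39 x 40 mm, centre at the board's x = 0 mm): how far it is rolled down, m; 0 proud (top 13.5 mm above the board's underside), 0.0025 flat (top 11 mm). Yields to more than 2.5 N and stays where pressed
- a_leaf2 (a joint): veneer leaf 2 of board a (39 x 40 mm, centre at the board's x = 40 mm): how far it is rolled down, m; 0 proud (top 13.5 mm above the board's underside), 0.0025 flat (top 11 mm). Yields to more than 2.5 N and stays where pressed
- board_b: white plastic divider board 120 (its x) x 48 (y) x 10 mm, about 120 g, with three wood veneer leaves in a row along x on top. Origin: centre of its underside, z up. May be absent
- b_leaf0 (a joint): veneer leaf 0 of board b (39 x 40 mm, centre at the board's x = -40 mm): how far it is rolled down, m; 0 proud (top 13.5 mm above the board's underside), 0.0025 flat (top 11 mm). Yields to more than 2.5 N and stays where pressed
- b_leaf1 (a joint): veneer leaf 1 of board b (39 x 40 mm, centre at the board's x = 0 mm): how far it is rolled down, m; 0 proud (top 13.5 mm above the board's underside), 0.0025 flat (top 11 mm). Yields to more than 2.5 N and stays where pressed
- b_leaf2 (a joint): veneer leaf 2 of board b (39 x 40 mm, centre at the board's x = 40 mm): how far it is rolled down, m; 0 proud (top 13.5 mm above the board's underside), 0.0025 flat (top 11 mm). Yields to more than 2.5 N and stays where pressed
- board_c: white plastic divider board 120 (its x) x 48 (y) x 10 mm, about 120 g, with three wood veneer leaves in a row along x on top. Origin: centre of its underside, z up. May be absent
- c_leaf0 (a joint): veneer leaf 0 of board c (39 x 40 mm, centre at the board's x = -40 mm): how far it is rolled down, m; 0 proud (top 13.5 mm above the board's underside), 0.0025 flat (top 11 mm). Yields to more than 2.5 N and stays where pressed
- c_leaf1 (a joint): veneer leaf 1 of board c (39 x 40 mm, centre at the board's x = 0 mm): how far it is rolled down, m; 0 proud (top 13.5 mm above the board's underside), 0.0025 flat (top 11 mm). Yields to more than 2.5 N and stays where pressed
- c_leaf2 (a joint): veneer leaf 2 of board c (39 x 40 mm, centre at the board's x = 40 mm): how far it is rolled down, m; 0 proud (top 13.5 mm above the board's underside), 0.0025 flat (top 11 mm). Yields to more than 2.5 N and stays where pressed
- compact: closed chrome powder compact, disc 72 mm across, 15 mm high; a bystander, loose. Origin: underside
- hairbrush: bamboo hairbrush lying bristles down, 205 mm long along its x, 62 mm wide, 32 mm high; a bystander, loose. Origin: underside
- incense: black ceramic incense holder, shallow dish 88 mm across, 30 mm high; a bystander, loose. Origin: underside
- sunglasses: tortoiseshell sunglasses standing on their lenses, about 135 x 135 mm, 55 mm high; a bystander, loose. Origin: underside
Things that resemble listed ones, but are neither listed nor needed, are in the scene too. What is shaped like the board_c but red is not meant. What is shaped like the board_a but black is not meant.

How it is judged:
On the way, in this order (a step that is already met when the one before it is completed fails the run):
1. the lid is off the case (more than 10 cm to the side of it) (horizontal distance between lid and case above 0.1 m), for 0.2 s.
2. the roller rolls along a board under pressure: more than 4 N on the board while its wheel turns at more than 0.4 rad/s, for 0.3 s (((contact force between roller and board_a above 4 N and (velocity of joint wheel_a above 0.4 rad/s or velocity of joint wheel_a below -0.4 rad/s)) or (contact force between roller and board_b above 4 N and (velocity of joint wheel_a above 0.4 rad/s or velocity of joint wheel_a below -0.4 rad/s)) or (contact force between roller and board_c above 4 N and (velocity of joint wheel_a above 0.4 rad/s or velocity of joint wheel_a below -0.4 rad/s)))), for 0.3 s.
3. every leaf of every board is rolled down by at least 1.8 of 2.5 mm (value of joint each of a_leaf0, a_leaf1, a_leaf2, b_leaf0, b_leaf1, b_leaf2, c_leaf0, c_leaf1, c_leaf2 above 0.0018 m), for 0.2 s.
At the end, for the whole second after the job is handed in: Every present leaf is down 1.8 mm or more; every board is flat (0.15 rad, veneer up), at rest, centre in the drawer, under 36 mm above its floor; roller upright (0.15 rad) on the case floor; lid level, seated, within 9 mm of the case centre, both tabs out to within 3 mm (all of step 3 and x of board_a in the frame of drawer_floor between -0.135 and 0.135 m and y of board_a in the frame of drawer_floor between -0.09 and 0.09 m and z of each of board_a, board_b, board_c in the frame of drawer_floor below 0.036 m and angle between each of board_a, board_b, board_c, roller's own z axis and vertical below 0.15 rad and linear speed of each of board_a, board_b, board_c below 0.02 m/s and x of board_b in the frame of drawer_floor between -0.135 and 0.135 m and y of board_b in the frame of drawer_floor between -0.09 and 0.09 m and x of board_c in the frame of drawer_floor between -0.135 and 0.135 m and y of board_c in the frame of drawer_floor between -0.09 and 0.09 m and horizontal distance between roller and case below 0.04 m and z of roller in the frame of case below 0.012 m and horizontal distance between lid and case below 0.009 m and z of lid in the frame of case between 0.103 and 0.1095 m and angle between lid's own z axis and vertical below 0.04 rad and value of joint each of tab_l, tab_r below 0.003 m); the robot touches nothing.
It fails at once if a bystander is moved by more than 3 cm (distance of any of compact, hairbrush, incense, sunglasses from where it was at the start of the episode above 0.03 m).
It fails at once if a board is crushed: the roller presses on it with more than 45 N (contact force between roller and board_a above 45 N or contact force between roller and board_b above 45 N or contact force between roller and board_c above 45 N).
It fails at once if a leaf is pressed down by the fingers instead of the roller ((contact force between the fingers and board_a above 3 N and velocity of joint a_leaf0 above 0.004 m/s and value of joint a_leaf0 between 0.0004 and 0.0018 m) or (contact force between the fingers and board_a above 3 N and velocity of joint a_leaf1 above 0.004 m/s and value of joint a_leaf1 between 0.0004 and 0.0018 m) or (contact force between the fingers and board_a above 3 N and velocity of joint a_leaf2 above 0.004 m/s and value of joint a_leaf2 between 0.0004 and 0.0018 m) or (contact force between the fingers and board_b above 3 N and velocity of joint b_leaf0 above 0.004 m/s and value of joint b_leaf0 between 0.0004 and 0.0018 m) or (contact force between the fingers and board_b above 3 N and velocity of joint b_leaf1 above 0.004 m/s and value of joint b_leaf1 between 0.0004 and 0.0018 m) or (contact force between the fingers and board_b above 3 N and velocity of joint b_leaf2 above 0.004 m/s and value of joint b_leaf2 between 0.0004 and 0.0018 m) or (contact force between the fingers and board_c above 3 N and velocity of joint c_leaf0 above 0.004 m/s and value of joint c_leaf0 between 0.0004 and 0.0018 m) or (contact force between the fingers and board_c above 3 N and velocity of joint c_leaf1 above 0.004 m/s and value of joint c_leaf1 between 0.0004 and 0.0018 m) or (contact force between the fingers and board_c above 3 N and velocity of joint c_leaf2 above 0.004 m/s and value of joint c_leaf2 between 0.0004 and 0.0018 m)).
Of board_a, board_b, board_c only 2 to 3 are there at a start; the rules pass over those that are not, and their reading is None.
At some moment in a run one of board_a, board_b, board_c may be knocked a few centimetres aside while the robot is not near it.
It also fails if it takes over 210 s, if anything falls off the work surface, if the arm or the gripper's body presses on something with over 40 N, if the wrist force passes 120 N, or if a joint passes its speed limit or range.

## Robot

A 6-joint arm with a two-finger parallel gripper is mounted at the origin on the work surface. World frame = base frame: x ahead of the robot, y to its left, z up, the work surface at z = 0. Lengths are in m, angles in rad, forces in N, time in s.
With the tool pointing down it reaches from about 0.275 to 0.825 m from the base axis. Payload 4.9 kg.
Tool frame: the origin (TCP) lies midway between the tips of the shut fingers; the grasp point (between the pads) lies 19 mm behind it (grip_point_offset is the distance from the TCP to the grasp point, in m); z points along the fingers, x is the direction in which the jaws open and shut, and the axes are right-handed (so a half turn about z gives the same grasp; the last joint's range is limited). The gripper opens to 85 mm and grips with 20 to 120 N. Pads are 22 mm wide; open, the fingers measure 114 mm over their backs; the gripper's body (76 mm by 85 mm) begins 54 mm behind the grasp point. The pads swing forward as they close: fully open they stand 13 mm farther back than shut.
Start: joints at [1.035, 0.326, -0.193, 1.052, 0, 1.437], TCP at [0.215, 0.506, 0.231] pointing down, gripper open.
Joint ranges: [-2.65, 2.65], [-0.97, 1.79], [-1.3, 1.35], [-1.93, 2.1], [-1.47, 1.37], [-3.14, 3.14]. Speed limits (rad/s): [2.57, 2.57, 3.14, 3.14, 3.14, 3.14].

## Interface

Orientations are given as a rotation vector (axis times angle).
In Python, from cell import * gives the robot as it stands. Calls block until the motion is done:
- movep(position, orientation): joint-space move of the TCP to a pose.
- move_l(position, velocity=0.15, rot=None, until_force=None): straight line of the TCP; rot=None keeps the orientation; velocity is the mean speed in m/s. With until_force (N) it stops when the force on the tool has changed by that much, and returns True; else False.
- set_joints(angles): joint-space move.
- let_go() and grab(newtons=None): open the fingers fully, or close them until they stop; newtons is the grip in N (None keeps the last).
- sleep(seconds).
- ik(position, orientation): joint angles nearest the present ones, or None.
- get_state(): the state.
- grab_frame(name): name is "scene" or "top" or "wrist"; returns a dict with "img" (420x560x3 uint8, red, green, blue), "fx", "fy", "cx", "cy" (pixels), "k1" (the pictures are not rectified: a ray, as slopes to the right and down, at radius r is drawn at 1 + k1 r^2 times it, then the intrinsics apply), "cam_to_world" (4x4, takes a point from camera to world coordinates); the wrist camera has in their place "T_tool_cam" (4x4, takes a point from camera to tool coordinates, whose origin is the TCP and whose axes are the tool frame's). Camera axes: x right, y down, z forward; pixel columns grow to the right and rows downward; lengths in m; the calibration is good to about 2 mm. A picture is of the moment at which its call begins: read the wrist's pose just before it. There is no depth.
A pose or a line that the arm cannot do raises MotionError and nothing moves.
- sign_off(): hands the job in, once; it reports no verdict.
Trained networks look in the newest picture that a camera, given by its name, has taken for a name from the list of things; names that differ only in an ending like _2 or _b are one class to them, and where a whole thing is asked for, a point or a joint stands for the part that bears it (a point fixed in the world has none). Each returns a list of dicts, best first, with "score" (0 to 1); they miss things now and then, are a little off and sometimes report something else, mostly with a low value. They report only what shows in the picture. A call takes as long as a camera call. They do not tell look-alikes from the thing itself.
- spot_in(camera, name): "centre" ([column, row] in pixels, amid what is visible of it).
- silhouettes(camera, name): "mask" (420x560 bool, what is visible of it) and "centre" ([column, row] in pixels, amid what is visible of it).
- tip_of(camera, name): "centre" ([column, row] in pixels: a listed point, or the origin of a listed thing).
The state is a dict: "clock": time; "q": joint angles; "joint_velocities": joint speeds; "tau": joint torques, N m; "position": TCP position; "eef_rot": TCP orientation; "contact_force": force on the tool from outside, world axes, zero at the start; "wrist_torque": the same for the moment, N m; "finger_gap": opening from 0.0 (shut) to 1.0 (fully open).
Only numpy, scipy, OpenCV 4.12 (cv2) and the standard library are available. Lean on these libraries where they do the work, as an engineer would, in place of code of your own. Each camera call takes 0.05 s, during which the arm holds its last target.

## Working session

There is one attempt and no reset: what is moved stays moved. The work goes in short steps, each a Python script; the robot and the scene stay as the last script left them, time stands still between calls to the robot, and variables do not carry over. Pictures are saved under pics/ and viewed, and the job is handed in when it is done.

```bash
ls; mkdir -p pics
cat > h.py <<'E'
from cell import *
import numpy as np, cv2
from scipy.spatial.transform import Rotation as R
def shot(cam,fn):
    s=get_state(); f=grab_frame(cam)
    cv2.imwrite('pics/'+fn,cv2.cvtColor(f['img'],cv2.COLOR_RGB2BGR))
    if 'T_tool_cam' in f:
        T=np.eye(4);T[:3,:3]=R.from_rotvec(s['eef_rot']).as_matrix();T[:3,3]=s['position']
        f['cam_to_world']=T@np.array(f['T_tool_cam'])
    return f
def ray(f,px):
    d=np.array([(px[0]-f['cx'])/f['fx'],(px[1]-f['cy'])/f['fy']]);u=d.copy()
    for _ in range(20): u=d/(1+f['k1']*(u@u))
    M=np.array(f['cam_to_world']);return M[:3,3],M[:3,:3]@np.array([u[0],u[1],1])
def at_z(f,px,z):
    o,d=ray(f,px);t=(z-o[2])/d[2];return (o+t*d)
def proj(f,p):
    M=np.linalg.inv(np.array(f['cam_to_world']));c=M[:3,:3]@np.array(p)+M[:3,3]
    u=c[:2]/c[2];u=u*(1+f['k1']*(u@u));return np.array([u[0]*f['fx']+f['cx'],u[1]*f['fy']+f['cy']])
E
python3 - <<'E'
from h import *
for c in ['scene','top','wrist']:
    f=shot(c,c+'0.png'); print(c,np.round(f['cam_to_world'],3).tolist(),f['fx'],f['k1'])
    for n in ['case','lid','tab_l','tab_r','roller','board_a','board_b','board_c','drawer_floor','compact','hairbrush']:
        try: print(n,[(np.round(d['centre']).tolist(),round(d['score'],2)) for d in tip_of(c,n)])
        except Exception as e: print(n,e)
print(get_state())
E
```

```text
pics
scene [[-0.892, 0.387, -0.232, 0.881], [0.451, 0.764, -0.462, 0.566], [-0.002, -0.517, -0.856, 1.128], [0.0, 0.0, 0.0, 1.0]] 401.3361974099359 -0.025578642772166364
case [([366.0, 279.0], 0.6), ([332.0, 364.0], 0.4)]
lid [([373.0, 267.0], 0.69)]
tab_l it knows: board, case, compact, drawer_floor, hairbrush, incense, lid, roller, sunglasses
tab_r it knows: board, case, compact, drawer_floor, hairbrush, incense, lid, roller, sunglasses
roller []
board_a [([261.0, 202.0], 0.96), ([228.0, 287.0], 0.89), ([325.0, 208.0], 0.75), ([267.0, 239.0], 0.65), ([332.0, 365.0], 0.44)]
board_b [([261.0, 202.0], 0.96), ([228.0, 287.0], 0.89), ([325.0, 208.0], 0.75), ([267.0, 239.0], 0.65), ([332.0, 365.0], 0.44)]
board_c [([261.0, 202.0], 0.96), ([228.0, 287.0], 0.89), ([325.0, 208.0], 0.75), ([267.0, 239.0], 0.65), ([332.0, 365.0], 0.44)]
drawer_floor [([263.0, 152.0], 0.83)]
compact [([408.0, 343.0], 0.85)]
hairbrush [([407.0, 346.0], 0.56)]
top [[0.029, -0.998, 0.054, 0.474], [-1.0, -0.028, 0.007, 0.018], [-0.005, -0.054, -0.999, 1.906], [0.0, 0.0, 0.0, 1.0]] 514.7220857361073 0.0243541272311
[... 1172 characters left out ...]
, 0.56)]
{'clock': 1.5, 'q': array([ 1.03481153e+00,  3.26176132e-01, -1.92590523e-01,  1.05201215e+00,
       -5.19708454e-06,  1.43658631e+00]), 'joint_velocities': array([ 1.91976601e-04,  9.47466408e-04,  2.35613453e-03,  9.08037833e-04,
       -2.05992727e-05, -1.38805163e-03]), 'tau': array([ 2.43010636e-04, -4.43326557e+01,  2.62757331e+01,  1.11095807e-03,
       -1.14923409e-04,  1.62672939e-05]), 'position': array([0.21508437, 0.50622041, 0.23129745]), 'eef_rot': array([-2.62002970e+00, -1.73350231e+00, -2.83375932e-05]), 'contact_force': array([-0.69998273, -0.29171424, -0.05467481]), 'wrist_torque': array([ 0.03162618,  0.04465905, -0.00140143]), 'finger_gap': 0.9970756540705408}
```

View pics/scene0.png

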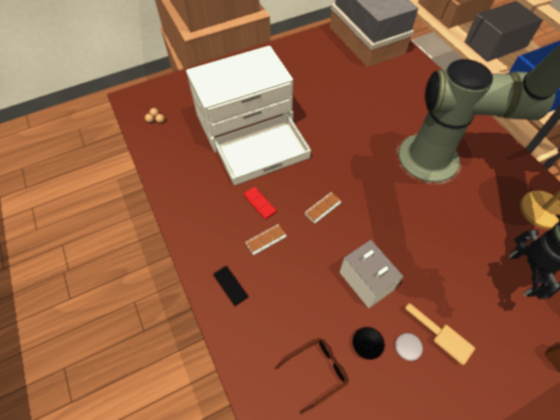

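View pics/top0.png

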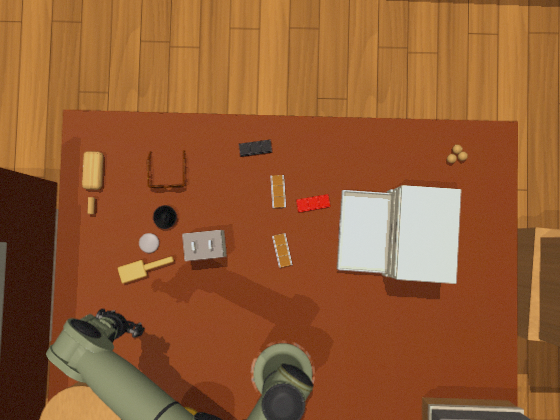

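View pics/wrist0.png

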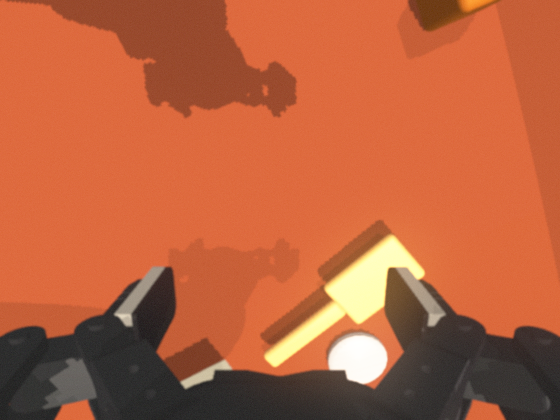

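Two real boards are visible in the top view, at (278,191) and (282,250). The red board at (312,204) and the black one at (255,148) are decoys. The case is at (203,245), and the open drawer is at about (365,232), on the robot's right.

```bash
cat >> h.py <<'E'
def mrect(mask):
    return cv2.minAreaRect(cv2.findNonZero(mask.astype(np.uint8)))
def boxw(f,mask,z):
    pts=cv2.findNonZero(mask.astype(np.uint8))[:,0,:]
    h=cv2.convexHull(pts)[:,0,:]
    w=np.array([at_z(f,p,z)[:2] for p in h]).astype(np.float32)
    (c,s,a)=cv2.minAreaRect(w)
    if s[0]<s[1]: s=(s[1],s[0]);a+=90
    return np.array(c),s,(a+90)%180-90
E
python3 - <<'E'
from h import *
f=shot('top','t1.png')
for n,z in [('board_a',.0125),('lid',.11),('case',.1),('drawer_floor',.04),('incense',.02),('compact',.01),('hairbrush',.02)]:
    try:
        for d in silhouettes('top',n):
            c,s,a=boxw(f,d['mask'],z); print(n,np.round(d['centre']),round(d['score'],2),np.round(c,3),np.round(s,3),round(a,1))
    except Exception as e: print(n,e)
for n,z in [('lid',.106),('drawer_floor',.008)]:
    for d in tip_of('top',n): print(n,at_z(f,d['centre'],z),d['score'])
f=shot('scene','s1.png')
for n,z in [('lid',.106),('drawer_floor',.008),('case',0),('board_a',0)]:
    for d in tip_of('scene',n): print('scene',n,at_z(f,d['centre'],z),d['score'])
# drawer corners in top view (rim z .046)
f=grab_frame('top')
for px in [(342,191),(338,270),(391,272),(397,191)]: print(px,at_z(f,px,.046))
for x in (.3,.4,.5): 
  for y in (0,.2,-.2): print(x,y,[ik([x,y,z],[np.pi,0,0]) is not None for z in (.03,.2,.3)])
E
```

```text
board_a [282. 190.] 0.9 [0.664 0.032] [0.119 0.048] 1.7
board_a [314. 207.] 0.78 [ 0.623 -0.096] [0.119 0.046] -78.9
board_a [282. 250.] 0.72 [0.448 0.012] [0.119 0.047] 14.2
board_a [256. 147.] 0.57 [0.823 0.122] [0.121 0.05 ] -78.9
board_a [284. 250.] 0.56 [0.448 0.011] [0.038 0.038] -69.9
lid [202. 244.] 0.76 [0.46  0.289] [0.133 0.095] -81.3
lid [285. 251.] 0.37 [0.45  0.013] [0.035 0.031] -88.4
case [224. 243.] 0.52 [0.467 0.219] [0.085 0.011] 7.7
drawer_floor [364. 232.] 0.8 [ 0.525 -0.281] [0.288 0.181] -2.5
drawer_floor [203. 244.] 0.19 [0.457 0.303] [0.142 0.104] -83.4
incense [164. 218.] 0.6 [0.557 0.449] [0.081 0.077] -88.4
compact [146. 242.] 0.82 [0.462 0.508] [0.07  0.066] -88.4
hairbrush [137. 269.] 0.9 [0.373 0.509] [0.204 0.063] -70.8
lid [0.45844345 0.29358889 0.106     ] 0.66
drawer_floor [ 0.52058768 -0.28772331  0.008     ] 0.63
scene lid [0.45200561 0.29757679 0.106     ] 0.9
scene drawer_floor [ 0.52383102 -0.28800533  0.008     ] 0.55
scene drawer_floor [0.45518088 0.50096844 0.008     ] 0.31
scene case [0.44493011 0.28497156 0.        ] 0.76
scene board_a [0.45107178 0.00975982 0.        ] 0.97
scene board_a [0.83099776 0.11677545 0.        ] 0.92
scene board_a [0.66204747 0.03863545 0.        ] 0.77
scene board_a [ 0.61253563 -0.09785555  0.        ] 0.76
scene board_a [0.4582994 0.2891676 0.       ] 0.71
(342, 191) [ 0.66696771 -0.19840299  0.046     ]
(338, 270) [ 0.38155531 -0.19021969  0.046     ]
(391, 272) [ 0.38005178 -0.3801858   0.046     ]
(397, 191) [ 0.67246006 -0.39705013  0.046     ]
0.3 0 [True, True, True]
0.3 0.2 [True, True, True]
0.3 -0.2 [True, True, True]
0.4 0 [True, True, True]
0.4 0.2 [True, True, True]
0.4 -0.2 [True, True, True]
0.5 0 [True, True, True]
0.5 0.2 [True, True, True]
0.5 -0.2 [True, True, True]
```

Run:
```python
import cv2
a=cv2.imread('pics/top0.png')[130:300,110:480]
cv2.imwrite('pics/topz.png',cv2.resize(a,None,fx=2.1,fy=2.1,interpolation=2))
```

```text
(no output)
```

View pics/topz.png

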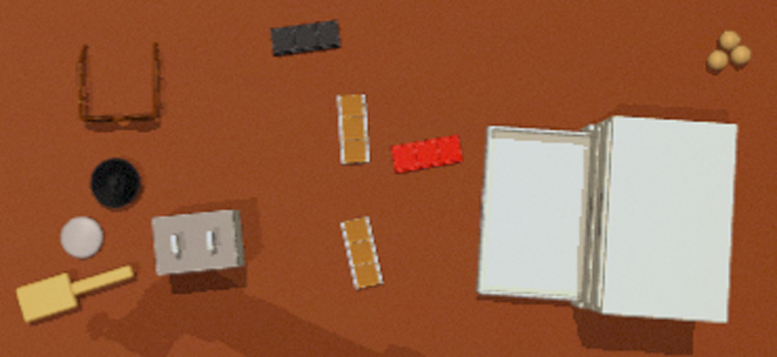

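```bash
cat >> h.py <<'E'
def rv(deg):
    return (R.from_euler('z',deg,degrees=True)*R.from_euler('x',180,degrees=True)).as_rotvec()
def st():
    s=get_state(); print('t',round(s['clock'],1),'p',np.round(s['position'],4),'F',np.round(s['contact_force'],2),'gap',round(s['finger_gap'],3))
    return s
E
python3 - <<'E'
from h import *
c=np.array([.457,.292]); 
th=np.radians(98.7); 
movep([c[0],c[1],.34],rv(98.7)); st()
f=shot('wrist','w1.png')
M=f['cam_to_world'];print(np.round(M,3))
for n in ['lid','tab_l','roller']:
    for d in silhouettes('wrist',n): 
        cc,s,a=boxw(f,d['mask'],.11); print(n,d['centre'],round(d['score'],2),np.round(cc,4),np.round(s,3),a)
for d in tip_of('wrist','lid'): print(at_z(f,d['centre'],.106),d['score'])
E
```

```text
t 3.6 p [0.4565 0.2924 0.3396] F [0.54 0.67 0.12] gap 1.001
[[-0.151  0.951  0.268  0.389]
 [ 0.989  0.145  0.041  0.282]
 [-0.     0.271 -0.962  0.482]
 [ 0.     0.     0.     1.   ]]
lid [279.8, 175.6] 0.96 [0.4566 0.2917] [0.134 0.096] -82.61312246322632
tab_l [308.7, 183.1] 0.72 [0.457  0.3225] [0.035 0.011] 9.670255661010742
tab_l [252.4, 179.2] 0.65 [0.4641 0.2616] [0.037 0.01 ] 7.606512069702148
roller [88.4, 273.4] 0.6 [0.6042 0.089 ] [0.099 0.043] 4.710572719573975
[0.45686497 0.29183647 0.106     ] 0.96
[0.37326258 0.45861585 0.106     ] 0.36
```

View pics/w1.png

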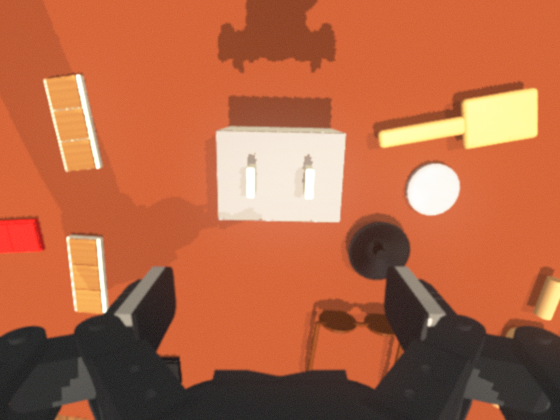

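The wrist view shows the lid squarely at (280,175), with tabs at (252,180) and (309,183). Gripping the tabs next.

Run:
```python
from h import *
c=[.4566,.2917]
movep([*c,.20],rv(97.2)); 
print(move_l([*c,.111],.06,until_force=8)); st()
grab(45); st()
f=shot('wrist','w2.png')
f=shot('scene','s2.png')
```

```text
False
t 6.1 p [0.4569 0.2918 0.1114] F [ 0.18  0.18 -0.68] gap 0.997
t 6.6 p [0.4574 0.2923 0.1129] F [-2.02  0.22 11.48] gap 0.469
```

View pics/w2.png

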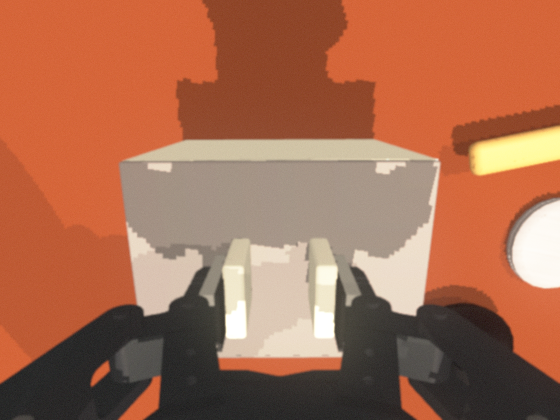

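The tabs are squeezed (tabs at about (237,285) and (323,285)). Lifting.

Run:
```python
from h import *
c=[.4566,.2917]
move_l([*c,.145],.05); st()
move_l([*c,.21],.10); st()
shot('scene','s3.png')
```

```text
t 7.5 p [0.4565 0.2916 0.1448] F [ 0.04 -0.16 -1.07] gap 0.467
t 8.3 p [0.4562 0.2915 0.2094] F [ 0.04 -0.43 -1.98] gap 0.471
```

View pics/s3.png

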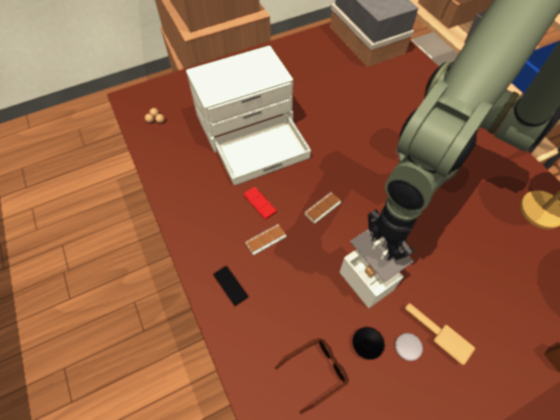

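Lid is off. Setting it aside.

Run:
```python
from h import *
p=[.63,.20]
movep([*p,.16],rv(97.2))
move_l([*p,.045],.12)
print(move_l([*p,.012],.03,until_force=4)); st()
let_go(); move_l([*p,.12],.15)
movep([.4566,.2917,.34],rv(97.2)); st()
f=shot('wrist','w4.png'); shot('scene','s4.png')
for n in ['roller','lid','case','board_a']:
    for d in silhouettes('wrist',n): 
        cc,s,a=boxw(f,d['mask'],.086 if n=='roller' else (0.02 if n=='lid' else .1)); print(n,d['centre'],round(d['score'],2),np.round(cc,4),np.round(s,3),a)
    for d in tip_of('wrist',n): print(n,at_z(f,d['centre'],.004 if n=='roller' else .016),d['score'])
```

```text
True
t 11.1 p [0.6297 0.1999 0.0231] F [-1.7  -0.29  7.13] gap 0.469
t 13.5 p [0.4569 0.2913 0.3385] F [ 0.74  0.   -0.52] gap 0.999
roller [275.1, 162.0] 0.61 [0.4441 0.2867] [0.058 0.042] 9.49398422241211
roller [0.45239352 0.28613545 0.004     ] 0.68
lid [208.4, 271.9] 0.89 [0.6269 0.1991] [0.133 0.095] -82.76834630966187
lid [0.62664937 0.19735863 0.016     ] 0.61
case [286.6, 188.0] 0.94 [0.4561 0.2917] [0.138 0.103] -82.85434484481812
board_a [72.9, 125.8] 0.85 [0.4341 0.0673] [0.097 0.043] 14.278714179992676
board_a [20.3, 241.6] 0.83 [ 0.5717 -0.0014] [0.065 0.042] -77.11638641357422
board_a [93.3, 277.3] 0.81 [0.6087 0.0829] [0.1   0.046] 5.982402324676514
board_a [179.7, 372.3] 0.7 [0.7293 0.1902] [0.046 0.028] 11.515666007995605
board_a [ 0.61426776 -0.08779387  0.016     ] 0.94
board_a [0.44158283 0.0219003  0.016     ] 0.85
board_a [0.65260128 0.04591731 0.016     ] 0.75
```

View pics/w4.png

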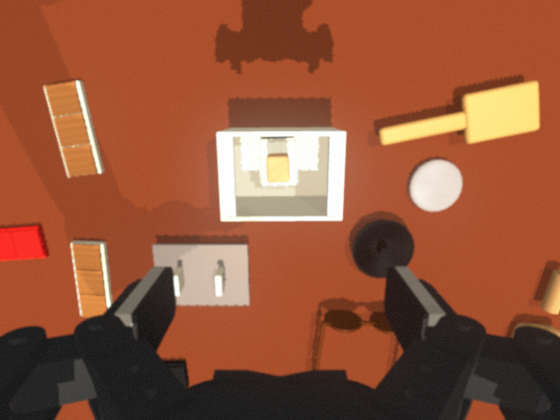

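View pics/s4.png

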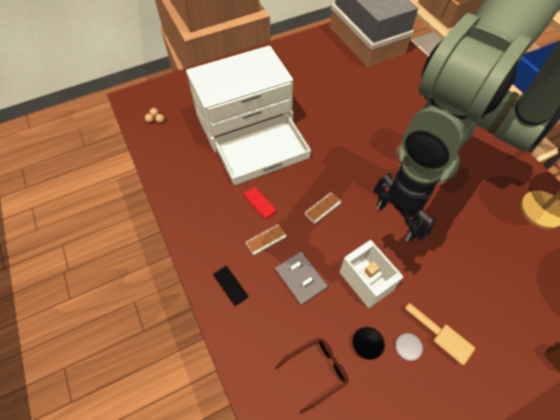

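Run:
```python
import cv2
a=cv2.imread('pics/w4.png')[115:235,205:355]
cv2.imwrite('pics/w4z.png',cv2.resize(a,None,fx=5,fy=5,interpolation=2))
```

```text
(no output)
```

View pics/w4z.png

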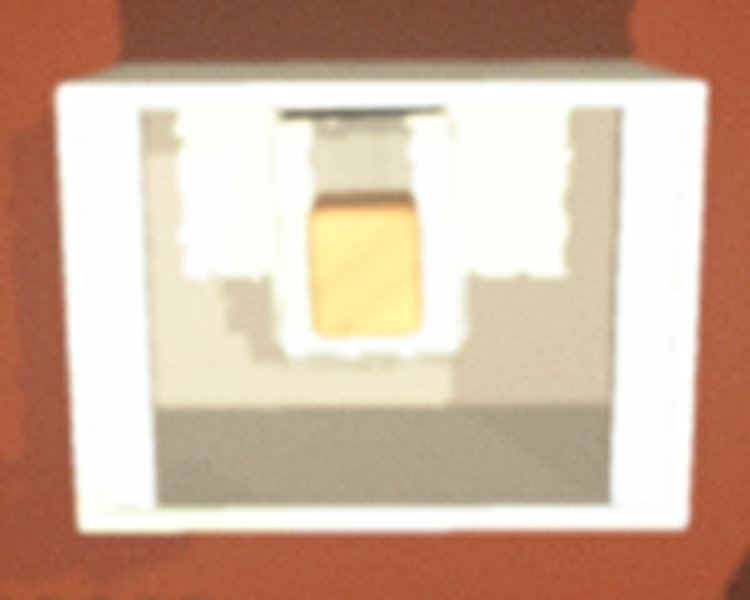

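The roller handle top is at about (278,169), aligned with the case. The 114 mm span of the open fingers doesn't fit between the lips (102 mm). I'll check the real finger profile in the wrist picture.

Run:
```python
from h import *
f=grab_frame('wrist');g=dict(f);g['cam_to_world']=f['T_tool_cam']
im=cv2.cvtColor(f['img'],cv2.COLOR_RGB2BGR)
big=cv2.resize(im,None,fx=2,fy=2,interpolation=2)
for x,col in((.0425,(0,255,0)),(.057,(255,0,0))):
  for s in(-1,1):
    for y in (-.011,.011):
      p=[proj(g,[s*x,y,z])*2 for z in(-.013,-.035,-.057)]
      print(x*s,y,np.round(np.array(p)/2).tolist())
      for a,b in zip(p[:-1],p[1:]): cv2.line(big,tuple(np.int32(a)),tuple(np.int32(b)),col,1)
cv2.imwrite('pics/fing.png',big[440:840,160:960])
shot('wrist','x.png')
F=shot('wrist','x.png'); print(at_z(F,(278,169.2),.09), at_z(F,(278-11,169.2-13),.09),at_z(F,(278+11,169.2-13),.09))
```

```text
-0.0425 -0.011 [[174.0, 262.0], [155.0, 289.0], [129.0, 327.0]]
-0.0425 0.011 [[178.0, 311.0], [161.0, 345.0], [138.0, 391.0]]
0.0425 -0.011 [[388.0, 262.0], [407.0, 289.0], [434.0, 327.0]]
0.0425 0.011 [[384.0, 311.0], [401.0, 344.0], [425.0, 391.0]]
-0.057 -0.011 [[137.0, 262.0], [113.0, 289.0], [78.0, 326.0]]
-0.057 0.011 [[144.0, 311.0], [121.0, 344.0], [90.0, 390.0]]
0.057 -0.011 [[425.0, 262.0], [450.0, 288.0], [485.0, 326.0]]
0.057 0.011 [[418.0, 311.0], [441.0, 344.0], [473.0, 390.0]]
[0.45159828 0.28856047 0.09      ] [0.43878218 0.27475778 0.09      ] [0.43577047 0.29881059 0.09      ]
```

View pics/fing.png

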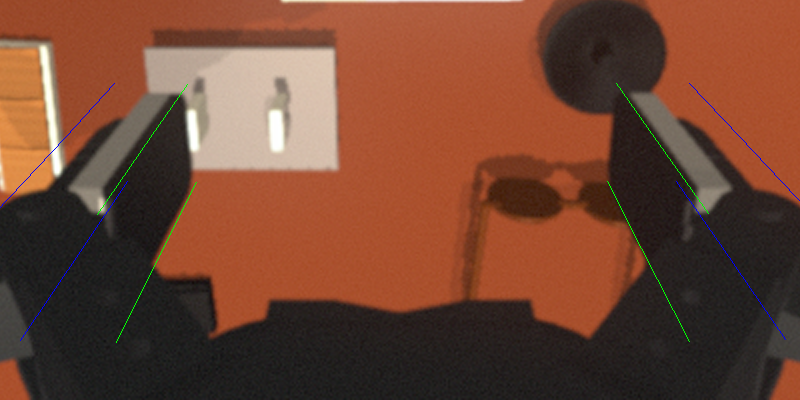

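Run:
```python
from h import *
p=[.4530,.2895]; th=97.2-38
movep([*p,.20],rv(th)); move_l([*p,.125],.15)
sleep(.2); st()
print(move_l([*p,.075],.03,until_force=4)); st()
f=shot('wrist','w5.png')
f=shot('scene','s5.png')
```

```text
t 15.7 p [0.454  0.29   0.1263] F [ 0.24 -0.26  0.47] gap 1.001
False
t 17.5 p [0.4531 0.2895 0.0751] F [ 0.2  -0.02 -0.6 ] gap 0.996
```

View pics/w5.png

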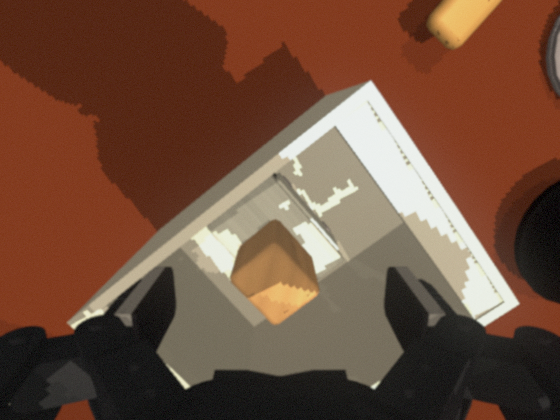

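The fingers clear the case diagonally, with the handle between them at about (280,290). I'll pinch it here, take it out, and regrip it squarely on the shelf.

Run:
```python
from h import *
p=[.4530,.2895]; th=97.2-38
print(move_l([*p,.068],.03,until_force=4)); st()
grab(30); st()
f=shot('wrist','w6.png')
move_l([*p,.085],.03); st()
f=shot('wrist','w7.png')
```

```text
False
t 18.0 p [0.4531 0.2895 0.0677] F [ 2.27 -0.22 -0.88] gap 0.999
t 18.5 p [0.4531 0.2893 0.0682] F [-0.32 -1.05  3.74] gap 0.431
t 19.3 p [0.4529 0.2895 0.085 ] F [ 0.16  0.14 -3.47] gap 0.429
```

View pics/w7.png

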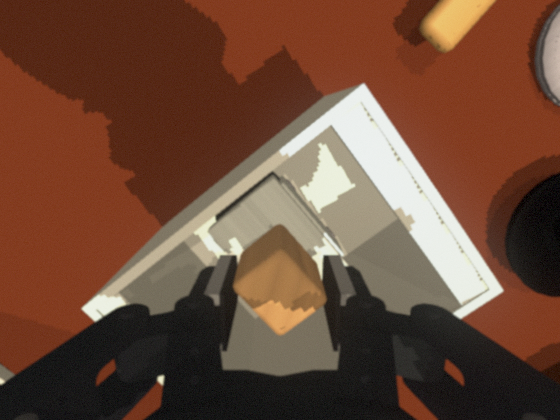

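Run:
```python
from h import *
th=97.2-38
move_l([.4530,.2895,.19],.15)
p=[.45,.135]
movep([*p,.17],rv(th)); move_l([*p,.085],.12)
print(move_l([*p,.058],.02,until_force=3)); st()
let_go(); move_l([*p,.20],.2)
movep([.43,.135,.30],rv(97)); st()
f=shot('wrist','w8.png')
for d in silhouettes('wrist','roller'): print(d['centre'],round(d['score'],2),boxw(f,d['mask'],.04))
```

```text
True
t 22.7 p [0.4499 0.1348 0.0635] F [ 0.39 -1.31  5.3 ] gap 0.433
t 24.7 p [0.4295 0.1349 0.2985] F [ 0.6  -0.38  0.27] gap 1.001
[274.0, 190.1] 0.57 (array([0.44717681, 0.1331068 ]), (0.06558786332607269, 0.04589859023690224), 8.988412857055664)
[278.5, 195.6] 0.5 (array([0.45683479, 0.13424256]), (0.04089978709816933, 0.029498739168047905), 9.451894760131836)
```

View pics/w8.png

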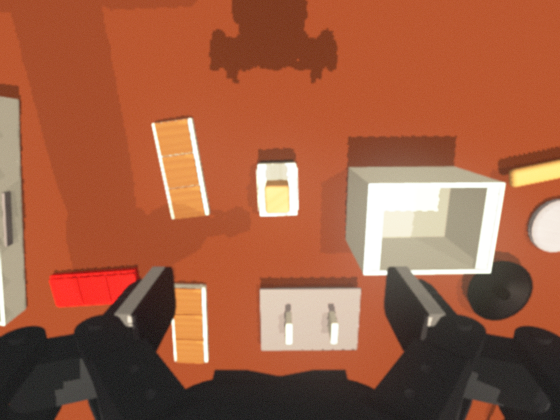

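Roller stands upright at (277,188), boards at (181,168) and (190,322). Regripping with jaws along the roller's y, then measuring each board from above.

Run:
```python
from h import *
im=cv2.imread('pics/w8.png'); cv2.imwrite('pics/w8z.png',cv2.resize(im[150:225,245:310],None,fx=8,fy=8,interpolation=2))
f=shot('wrist','x.png')
hs=cv2.cvtColor(f['img'],cv2.COLOR_RGB2HSV); 
roi=np.zeros(hs.shape[:2],bool); roi[178:220,258:298]=1
m=(hs[...,0]>12)&(hs[...,0]<30)&(hs[...,1]>80)&(hs[...,2]>150)&roi
print(m.sum(),boxw(f,m,.086))
for d in silhouettes('wrist','board_a'): 
    print(np.round(d['centre']),round(d['score'],2),*[np.round(v,4) for v in boxw(f,d['mask'],.0115)])
```

```text
720 (array([0.44530326, 0.1328481 ]), (0.03369160369038582, 0.023592552170157433), 7.230627059936523)
[ 88. 285.] 0.79 [ 0.619  -0.0951] [0.1271 0.052 ] -77.9666
[193. 328.] 0.73 [0.6602 0.0349] [0.127  0.0521] 5.817
[312. 320.] 0.6 [0.6316 0.1998] [0.1396 0.101 ] -83.2114
[182. 165.] 0.58 [0.4449 0.0156] [0.1204 0.0499] 13.9589
[278. 198.] 0.15 [0.4642 0.1344] [0.041 0.031] 7.2744
```

View pics/w8z.png

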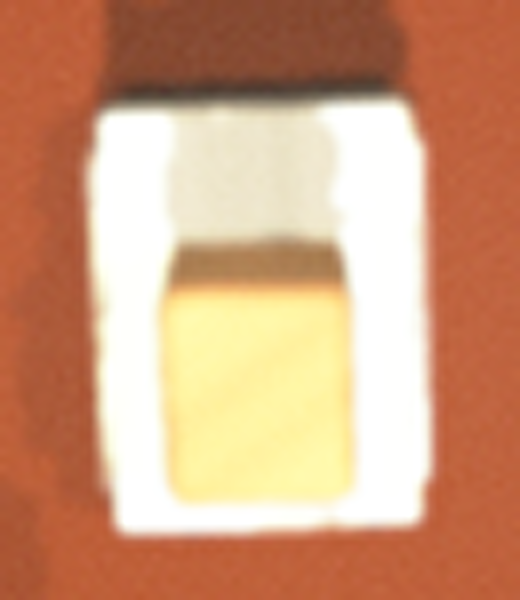

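Run:
```python
from h import *
p=[.4465,.133]; th=97.2
movep([*p,.14],rv(th))
print(move_l([*p,.056],.1,until_force=6)); st()
grab(60); st()
f=shot('wrist','w9.png')
move_l([*p,.11],.1); st()
# view boards while carrying
movep([.42,.015,.26],rv(104)); sleep(.2); st()
f=shot('wrist','w10.png')
for d in silhouettes('wrist','board_a'): 
    print(np.round(d['centre']),round(d['score'],2),*[np.round(v,4) for v in boxw(f,d['mask'],.0115)])
for d in tip_of('wrist','board_a'): print(np.round(d['centre']),round(d['score'],2),at_z(f,d['centre'],0))
```

```text
False
t 26.6 p [0.4472 0.1331 0.0566] F [-0.25  0.69  0.64] gap 1.004
t 27.1 p [0.4468 0.1331 0.0563] F [-0.3   0.73  4.04] gap 0.293
t 27.9 p [0.446  0.1329 0.1095] F [-0.18  0.42 -3.36] gap 0.298
t 28.9 p [0.4193 0.0159 0.2585] F [-0.16  0.81 -3.64] gap 0.295
[253. 360.] 0.83 [0.6598 0.0369] [0.0405 0.0399] 3.8709
[141. 297.] 0.77 [ 0.6141 -0.0975] [0.1238 0.0478] -75.511
[275. 163.] 0.59 [0.4106 0.0056] [0.0486 0.0468] 13.9983
[157. 305.] 0.94 [ 0.62178665 -0.09580862  0.        ]
[272. 194.] 0.7 [0.44528058 0.01321826 0.        ]
[249. 352.] 0.62 [0.66113195 0.03348162 0.        ]
```

View pics/w9.png

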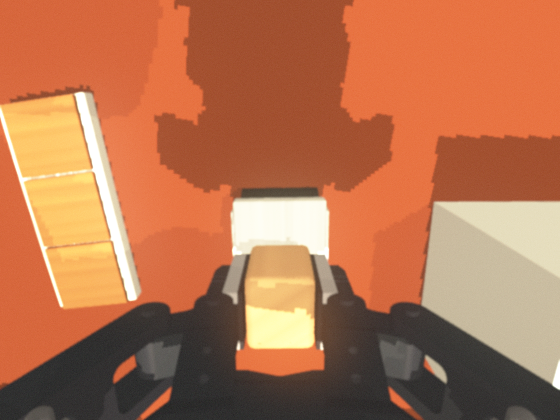

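View pics/w10.png

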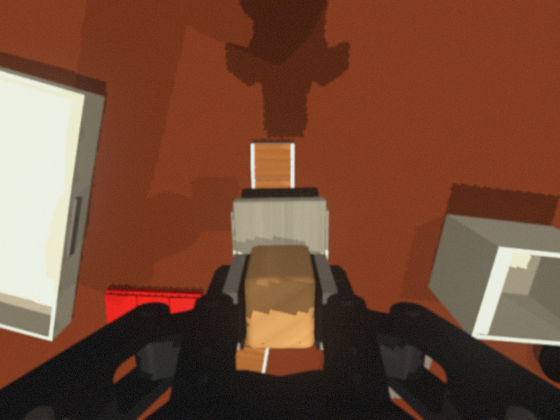

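```bash
cat >> h.py <<'E'
def roll(c,yaw,segs,off=.0563,press=.006,v=.03):
    u=np.array([np.cos(np.radians(yaw)),np.sin(np.radians(yaw))]); c=np.array(c)
    P=lambda s,z: [*(c+u*s),z]
    zr=off+.011-press
    for seg in segs:
        movep(P(seg[0],.095),rv(yaw+90)); sleep(.2); f0=get_state()['contact_force'][2]
        move_l(P(seg[0],.074),.08)
        move_l(P(seg[0],zr),.02); s=get_state(); print('down',seg[0],'z',round(s['position'][2],4),'dF',np.round(s['contact_force']-[0,0,f0],2))
        for x in seg[1:]:
            move_l(P(x,zr),v); s=get_state(); print(' at',x,'z',round(s['position'][2],4),'dF',np.round(s['contact_force']-[0,0,f0],2))
        move_l(P(seg[-1],.10),.08)
    st()
E
python3 - <<'E'
from h import *
roll([.447,.013],14,[(-.020,-.034,-.010)])
f=shot('scene','s6.png')
E
```

```text
down -0.02 z 0.0619 dF [-0.79  0.8  11.27]
 at -0.034 z 0.062 dF [ 0.08  1.03 10.47]
 at -0.01 z 0.0618 dF [-0.79  1.35 10.47]
t 33.3 p [0.437  0.0106 0.0996] F [ 0.5   0.45 -3.02] gap 0.289
```

Run:
```python
import cv2
a=cv2.imread('pics/s6.png')[150:300,200:400]
cv2.imwrite('pics/s6z.png',cv2.resize(a,None,fx=4,fy=4,interpolation=2))
```

```text
(no output)
```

View pics/s6z.png

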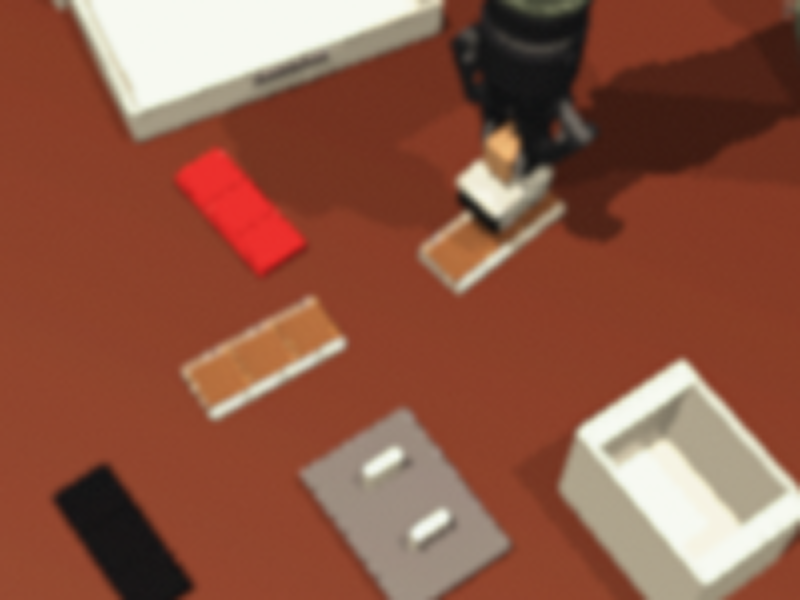

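Force about 10 N with both wheels tracking on the board, which didn't shift. Continuing with the rest of board 1, then board 2.

Run:
```python
from h import *
roll([.447,.013],14,[(.020,.037,-.037,.037,-.005)],press=.0068,v=.04)
movep([.40,.02,.28],rv(95)); sleep(.2)
f=shot('wrist','w11.png')
for d in silhouettes('wrist','board_a'): 
    print(np.round(d['centre']),round(d['score'],2),*[np.round(v,4) for v in boxw(f,d['mask'],.0115)])
f=shot('top','t11.png')
for d in silhouettes('top','board_a'): 
    print(np.round(d['centre']),round(d['score'],2),*[np.round(v,4) for v in boxw(f,d['mask'],.0115)])
```

```text
down 0.02 z 0.0613 dF [-1.02  1.32 10.82]
 at 0.037 z 0.0615 dF [ 0.89  2.78 11.05]
 at -0.037 z 0.0616 dF [ 0.47 -0.54 10.35]
 at 0.037 z 0.0615 dF [-0.56  0.96 11.79]
 at -0.005 z 0.0616 dF [ 0.78  0.99 10.08]
t 41.5 p [0.4418 0.0118 0.0996] F [-0.26  0.29 -3.44] gap 0.294
[268. 171.] 0.98 [0.4037 0.0033] [0.0476 0.036 ] -76.3562
[277. 359.] 0.77 [0.659  0.0384] [0.047  0.0425] -85.06
[312. 207.] 0.89 [ 0.6236 -0.0971] [0.125  0.0529] -78.9035
[277. 188.] 0.74 [0.6751 0.0393] [0.1193 0.0473] 5.2431
[257. 146.] 0.65 [0.8239 0.1242] [0.116  0.0512] -79.5858
[282. 243.] 0.57 [0.4721 0.0172] [0.0685 0.0517] 15.658
```

View pics/w11.png

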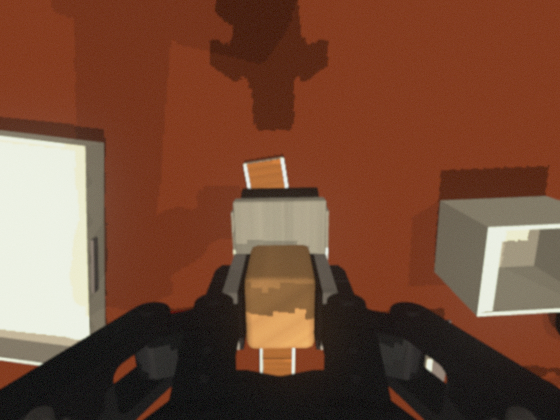

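Run:
```python
from h import *
movep([.75,.04,.24],rv(92)); sleep(.2); st()
f=shot('wrist','w12.png')
for d in silhouettes('wrist','board_a'): 
    print(np.round(d['centre']),round(d['score'],2),*[np.round(v,4) for v in boxw(f,d['mask'],.0105)])
for d in tip_of('wrist','board_a'): print(np.round(d['centre']),round(d['score'],2),at_z(f,d['centre'],0))
f=shot('top','t12.png')
for d in silhouettes('top','board_a'): 
    print('top',np.round(d['centre']),round(d['score'],2),*[np.round(v,4) for v in boxw(f,d['mask'],.0115)])
```

```text
t 44.2 p [0.7498 0.0398 0.2415] F [-0.88  0.36 -3.34] gap 0.293
[368. 240.] 0.9 [0.8186 0.1385] [0.089  0.0508] -80.9329
[283.  98.] 0.69 [0.6733 0.0404] [0.12   0.0483] 5.2599
[147.  43.] 0.59 [ 0.6231 -0.0952] [0.123 0.05 ] -77.9326
[147.  43.] 0.8 [ 0.62039867 -0.0987779   0.        ]
[350. 243.] 0.71 [0.82606894 0.12366692 0.        ]
[282. 104.] 0.69 [0.67551739 0.03953499 0.        ]
top [316. 208.] 0.98 [ 0.6228 -0.097 ] [0.1194 0.051 ] -77.4761
top [290. 260.] 0.64 [ 0.413  -0.0156] [0.0329 0.011 ] 1.5712
top [248. 148.] 0.58 [0.8192 0.1534] [0.0566 0.0459] -81.2174
```

View pics/w12.png

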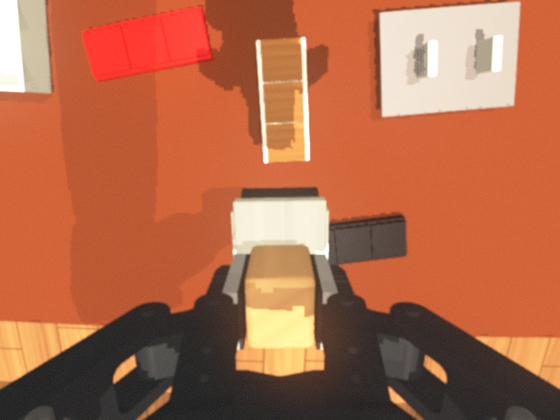

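Board 2 now sits at (283,98): (0.674, 0.040), yaw 5.2°, with the outline fitting 120×48 mm exactly. That's about 1 cm off the first fix, so it was probably knocked. Rolling it.

Run:
```python
from h import *
c=[.674,.040]
roll(c,5.2,[(-.020,-.034,-.010),(.020,.037,-.037,.037,-.005)],press=.0068,v=.04)
p=[.75,.04,.24]
movep([.75,.04,.24],rv(92)); sleep(.2)
f=shot('wrist','w13.png')
```

```text
down -0.02 z 0.0621 dF [ 0.05  0.64 10.13]
 at -0.034 z 0.0623 dF [-0.48 -0.27  9.08]
 at -0.01 z 0.0621 dF [-1.38  1.23 10.17]
down 0.02 z 0.0625 dF [-1.09  0.15  9.62]
 at 0.037 z 0.0627 dF [0.68 1.85 9.74]
 at -0.037 z 0.0626 dF [-0.1  -0.84 10.03]
 at 0.037 z 0.0626 dF [-0.77  1.32  9.56]
 at -0.005 z 0.0627 dF [-0.58 -0.61  9.65]
t 56.6 p [0.6687 0.0396 0.0998] F [-0.07 -0.55 -3.51] gap 0.297
```

View pics/w13.png

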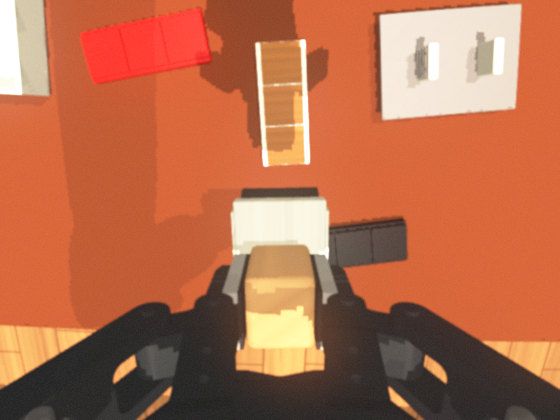

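Forces matched flat leaves (about 10 N at the flat height). I'll put the roller down briefly and regrip the handle higher, so the opening fingers clear the case walls when I release.

Run:
```python
from h import *
th=97.2-38
p=[.45,.13]
movep([*p,.13],rv(th)); move_l([*p,.07],.12)
print(move_l([*p,.05],.02,until_force=3)); st()
let_go(); move_l([*p,.068],.06); grab(50); st()
move_l([*p,.10],.1)
c=[.4560,.2912]
move_l([*p,.20],.2)
movep([*c,.20],rv(th)); st()
f=shot('wrist','w14.png')
```

```text
True
t 60.1 p [0.45   0.1301 0.0556] F [ 0.9  -0.3   3.04] gap 0.294
t 61.7 p [0.45   0.13   0.0681] F [-1.39 -0.09  1.04] gap 0.284
t 63.5 p [0.4548 0.2912 0.1981] F [ 0.55  0.07 -2.82] gap 0.289
```

View pics/w14.png

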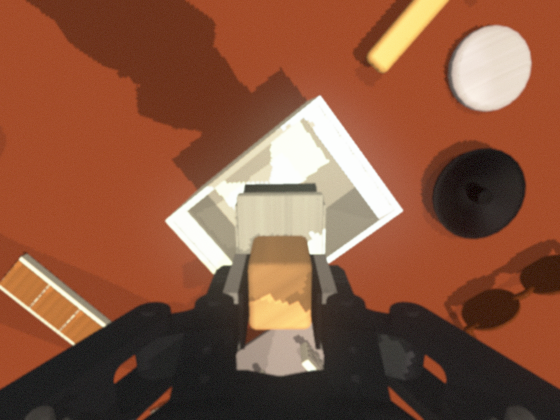

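Run:
```python
from h import *
c=[.4560,.2912]
print(move_l([*c,.09],.06,until_force=5)); st()
print(move_l([*c,.066],.02,until_force=3)); s=st()
let_go(); st()
move_l([*c,.19],.12)
movep([.4566,.2917,.34],rv(97.2)); sleep(.1)
f=shot('wrist','w15.png')
```

```text
False
t 65.5 p [0.4562 0.2913 0.0903] F [-1.02 -0.16 -2.38] gap 0.287
True
t 66.4 p [0.456  0.2912 0.0714] F [0.24 0.25 3.5 ] gap 0.294
t 67.0 p [0.4547 0.2906 0.0706] F [ 1.   -0.22 -0.25] gap 1.005
```

View pics/w15.png

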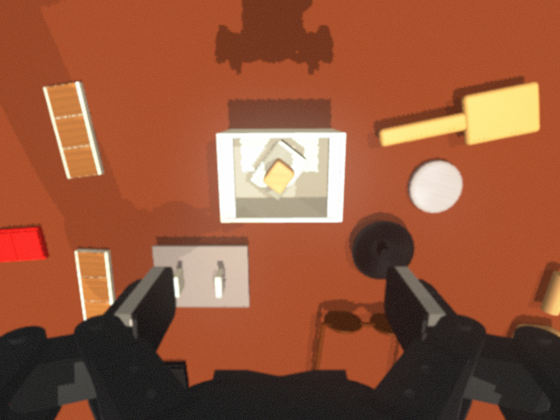

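Roller stands upright in the case at (279,175). Next is the lid: measure it, grip, and refit.

Run:
```python
from h import *
movep([.69,.21,.30],rv(97.2)); sleep(.2); st()
f=shot('wrist','w16.png')
for d in silhouettes('wrist','lid'): print(d['centre'],round(d['score'],2),*[np.round(v,4) for v in boxw(f,d['mask'],.02)])
for d in silhouettes('wrist','tab_l'): print(d['centre'],round(d['score'],2),*[np.round(v,4) for v in boxw(f,d['mask'],.05)])
for d in tip_of('wrist','lid'): print(at_z(f,d['centre'],.016),d['score'])
```

```text
t 70.2 p [0.6892 0.2112 0.3015] F [-0.21  0.28  1.49] gap 1.002
[546.2, 17.1] 0.55 [0.4839 0.4806] [0.042 0.033] 17.5217
[304.0, 117.1] 0.77 [0.6244 0.2272] [0.0293 0.0097] 7.9942
[251.0, 115.0] 0.55 [0.6316 0.1706] [0.0293 0.0097] 6.1913
[0.62984054 0.20151321 0.016     ] 0.71
```

View pics/w16.png

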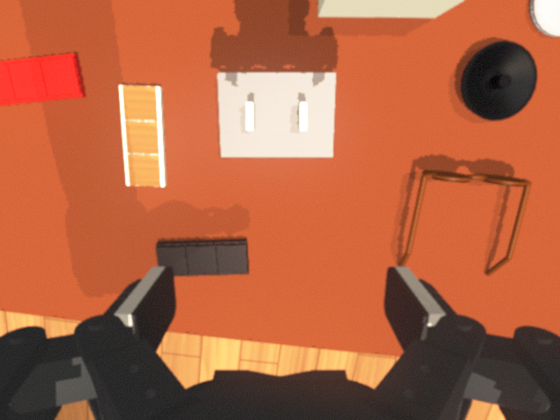

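Run:
```python
from h import *
p=[.628,.199];c=[.4566,.2917]
movep([*p,.10],rv(97.2)); print(move_l([*p,.0235],.06,until_force=8)); st()
grab(45); st()
move_l([*p,.05],.05); st(); move_l([*p,.22],.2)
movep([*c,.22],rv(97.2)); move_l([*c,.15],.1); sleep(.2); st()
print(move_l([*c,.1125],.03,until_force=8)); st()
shot('wrist','w17.png')
```

```text
False
t 72.7 p [0.6284 0.1991 0.024 ] F [-0.21 -0.43  0.5 ] gap 1.003
t 73.2 p [0.629  0.1996 0.0259] F [-2.7  -0.17 11.85] gap 0.467
t 73.8 p [0.6279 0.1989 0.0499] F [ 0.4  -0.17 -2.12] gap 0.463
t 76.7 p [0.4571 0.292  0.1507] F [-0.41 -0.33 -1.85] gap 0.462
True
t 77.7 p [0.4564 0.2916 0.116 ] F [-0.76 -0.59  5.67] gap 0.466
```

View pics/w17.png

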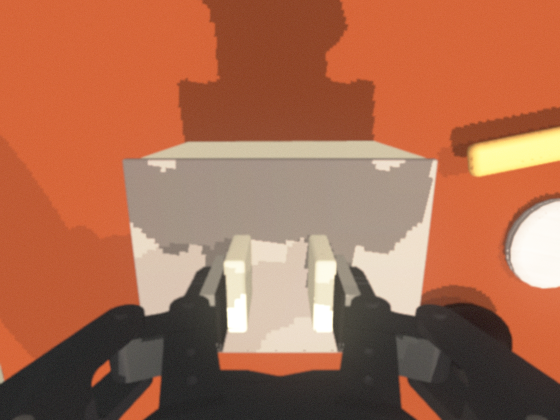

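Contact at lid height about 106 mm, so it's seated. Releasing and checking.

Run:
```python
from h import *
c=[.4566,.2917]
let_go(); st(); move_l([*c,.20],.12)
movep([*c,.34],rv(97.2)); sleep(.1)
f=shot('wrist','w18.png')
for d in silhouettes('wrist','lid'): print(d['centre'],round(d['score'],2),*[np.round(v,4) for v in boxw(f,d['mask'],.11)])
for d in silhouettes('wrist','tab_l'): print(d['centre'],round(d['score'],2),*[np.round(v,4) for v in boxw(f,d['mask'],.14)])
for d in silhouettes('wrist','board_a'): print(np.round(d['centre']),round(d['score'],2),*[np.round(v,4) for v in boxw(f,d['mask'],.0105)])
shot('scene','s18.png')
```

```text
t 78.3 p [0.4557 0.2912 0.115 ] F [-0.8   0.39  1.08] gap 1.001
[281.5, 174.6] 0.71 [0.454  0.2903] [0.1357 0.0962] -82.8363
[309.9, 180.2] 0.91 [0.4487 0.3184] [0.0337 0.0097] 8.1706
[251.4, 180.8] 0.65 [0.4553 0.2624] [0.0327 0.0098] 5.7095
[63.4, 101.5] 0.24 [0.4014 0.0812] [0.0292 0.0289] -76.7807
[ 77. 126.] 0.91 [0.4441 0.0165] [0.1195 0.0531] 14.1405
[182. 371.] 0.79 [0.8091 0.1686] [0.0508 0.0329] 8.5675
[ 95. 282.] 0.74 [0.665  0.0427] [0.1163 0.0543] 5.5976
[ 19. 244.] 0.73 [ 0.6148 -0.0679] [0.0767 0.0518] -79.5614
```

View pics/w18.png

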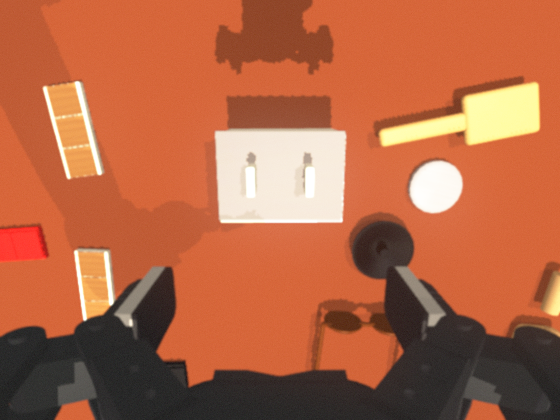

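Run:
```python
import cv2,numpy as np
a=cv2.imread('pics/w1.png')[115:235,205:355];b=cv2.imread('pics/w18.png')[115:235,205:355]
cv2.imwrite('pics/cmp.png',np.hstack([cv2.resize(x,(398,318),interpolation=2) for x in(a,b)]))
a=cv2.imread('pics/s2.png');a=cv2.imread('pics/scene0.png')[225:320,320:420];b=cv2.imread('pics/s18.png')[225:320,320:420]
cv2.imwrite('pics/cmp2.png',np.hstack([cv2.resize(x,(400,380),interpolation=2) for x in(a,b)]))
```

```text
(no output)
```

View pics/cmp.png

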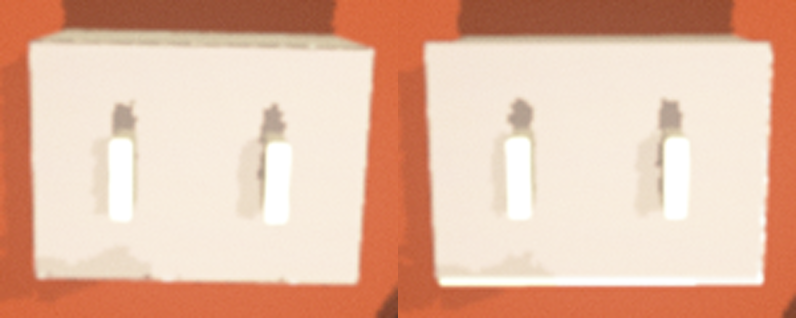

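View pics/cmp2.png

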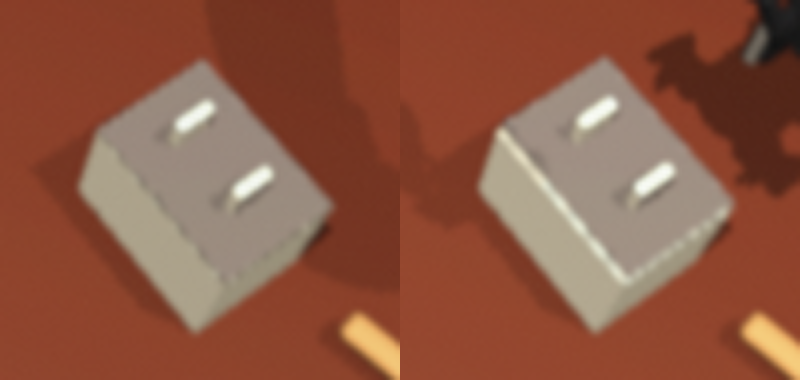

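The lid sits about 3 mm toward −x (rim visible at the lower edge), within the 4 mm play. I'll probe the plate height with the shut fingers between the tabs.

Run:
```python
from h import *
c=[.4545,.2910]
grab(20); movep([*c,.16],rv(97.2)); sleep(.2)
move_l([*c,.122],.08)
print(move_l([*c,.104],.012,until_force=4)); st(); sleep(.2); st()
move_l([*c,.17],.12); let_go(); st()
```

```text
True
t 83.4 p [0.4545 0.2909 0.1101] F [-0.13  0.5   4.1 ] gap -0.001
t 83.6 p [0.4544 0.291  0.11  ] F [-0.18  0.43  6.01] gap -0.004
t 85.1 p [0.4545 0.291  0.17  ] F [ 0.84  0.14 -0.63] gap 1.004
```

Plate top is at 110 mm, so the lid is seated. Now the boards: looking at the drawer and at board 1.

Run:
```python
from h import *
movep([.52,.015,.28],rv(95)); sleep(.15)
f=shot('wrist','w20.png')
for d in silhouettes('wrist','board_a'): print(np.round(d['centre']),round(d['score'],2),*[np.round(v,4) for v in boxw(f,d['mask'],.0105)])
movep([.59,-.22,.36],rv(88)); sleep(.15)
f=shot('wrist','w21.png'); st()
for d in tip_of('wrist','drawer_floor'): print(at_z(f,d['centre'],.008),d['score'])
for d in silhouettes('wrist','drawer_floor'): print(np.round(d['centre']),round(d['score'],2),*[np.round(v,4) for v in boxw(f,d['mask'],.046)])
```

```text
[290. 287.] 0.94 [0.6714 0.0401] [0.1235 0.0489] 5.7076
[283. 100.] 0.84 [0.4458 0.0135] [0.1196 0.0481] 14.0206
[182. 244.] 0.82 [ 0.6208 -0.096 ] [0.1233 0.0505] -78.2219
[369. 377.] 0.67 [0.8014 0.1578] [0.0466 0.0351] -81.4117
[288. 139.] 0.33 [0.4848 0.0225] [0.0416 0.0405] -75.6239
t 87.7 p [ 0.59   -0.2184  0.36  ] F [-0.34  0.17  0.73] gap 0.998
[ 0.52550191 -0.28911636  0.008     ] 0.68
[226. 110.] 0.69 [ 0.5308 -0.2835] [0.2739 0.183 ] -2.5432
```

View pics/w20.png

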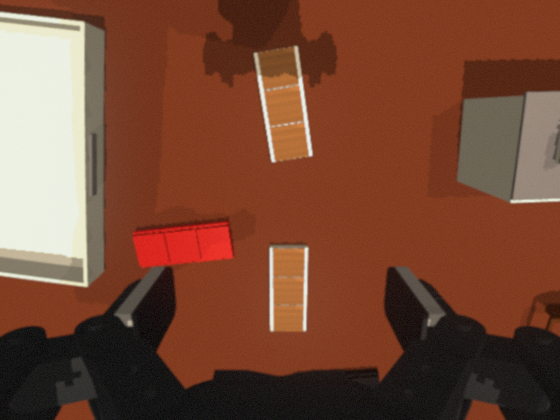

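View pics/w21.png

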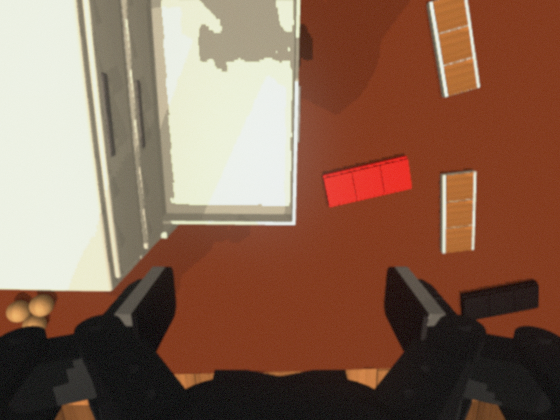

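```bash
python3 - <<'E'
from h import *
f=shot('wrist','x.png')
for px in [(297,223),(301,2),(292,217),(164,220),(160,5)]: print(px,np.round(at_z(f,px,.046),4))
f=grab_frame('top')
E
python3 - <<'E'
import cv2,numpy as np
a=cv2.imread('pics/top0.png')[180:290,325:470]
cv2.imwrite('pics/drz.png',cv2.resize(a,None,fx=5,fy=5,interpolation=2))
E
```

```text
(297, 223) [ 0.6689 -0.1987  0.046 ]
(301, 2) [ 0.4004 -0.1881  0.046 ]
(292, 217) [ 0.6602 -0.2052  0.046 ]
(164, 220) [ 0.6586 -0.3783  0.046 ]
(160, 5) [ 0.3969 -0.3524  0.046 ]
```

View pics/drz.png

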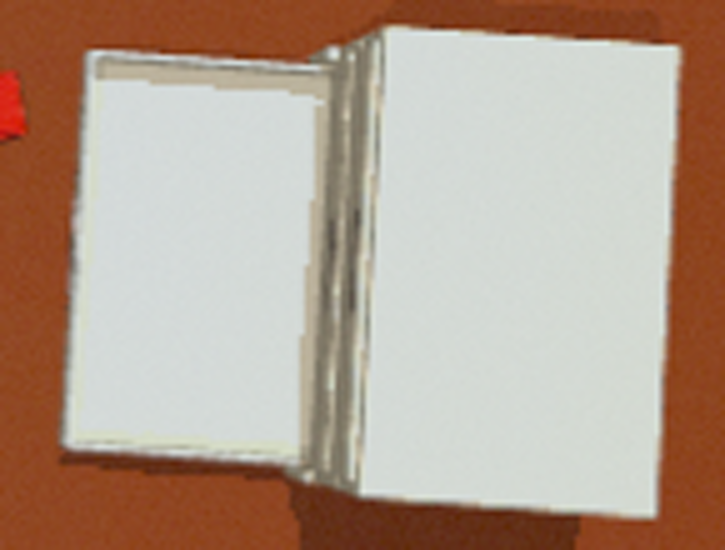

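```bash
cat >> h.py <<'E'
def pick(c,yaw,zg=.004,F=40):
    th=yaw+90
    movep([*c,.12],rv(th)); move_l([*c,.03],.12); sleep(.1)
    print('blocked',move_l([*c,zg],.03,until_force=5)); st()
    grab(F); st()
    move_l([*c,.05],.06); sleep(.2); st()
E
python3 - <<'E'
from h import *
pick([.4458,.0135],14.0)
shot('wrist','w22.png')
E
```

```text
blocked False
t 91.3 p [0.4459 0.0135 0.0041] F [-0.19 -0.15 -0.54] gap 0.999
t 91.8 p [0.446  0.0135 0.0045] F [-1.29  1.68  7.03] gap 0.537
t 92.9 p [0.4454 0.0135 0.0496] F [ 0.53 -0.24 -1.53] gap 0.54
```

View pics/w22.png

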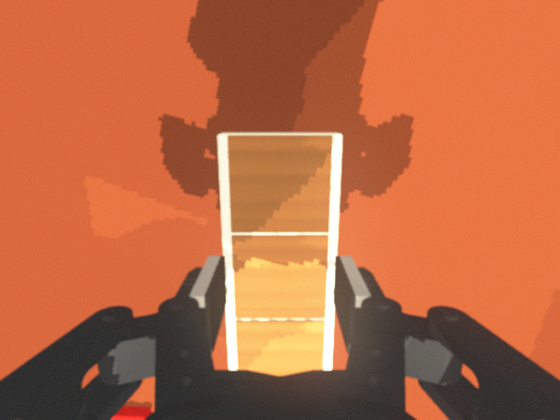

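Board 1 is held level and centred, and no leaf edge stands proud. Placing it in the near half of the drawer.

```bash
cat >> h.py <<'E'
def place(c,th=87.7):
    move_l([*get_state()['position'][:2],.15],.2)
    movep([*c,.15],rv(th)); move_l([*c,.05],.12); sleep(.15); st()
    print('touch',move_l([*c,.008],.02,until_force=3)); st()
    let_go(); sleep(.1); st(); move_l([*c,.15],.12)
E
python3 - <<'E'
from h import *
place([.459,-.2644])
movep([.55,-.24,.36],rv(88)); sleep(.1)
shot('wrist','w23.png')
E
```

```text
t 95.8 p [ 0.4596 -0.2648  0.0509] F [ 0.    0.26 -1.13] gap 0.536
touch True
t 97.4 p [ 0.459  -0.2644  0.0126] F [0.77 0.32 5.18] gap 0.534
t 98.0 p [ 0.4581 -0.2637  0.0116] F [ 0.08 -0.48 -0.44] gap 1.0
```

View pics/w23.png

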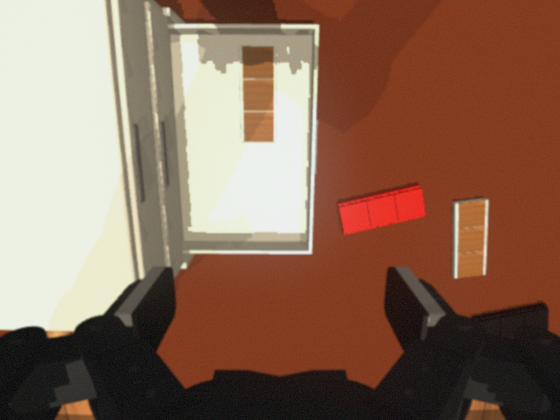

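Board 1 lies flat in the drawer at (258,95). Board 2 next, with a fresh look first.

Run:
```python
from h import *
movep([.75,.04,.24],rv(92)); sleep(.15)
f=shot('wrist','w24.png')
for d in silhouettes('wrist','board_a'):
    c,s,a=boxw(f,d['mask'],.0105); print(np.round(d['centre']),round(d['score'],2),np.round(c,4),np.round(s,4),round(a,1))
    if np.hypot(c[0]-.673,c[1]-.04)<.05 and s[0]>.11: best=(c,a)
c,a=best
pick(c,a); shot('wrist','w25.png')
```

```text
[286. 100.] 0.9 [0.6733 0.0402] [0.1215 0.0491] 4.7
[148.  42.] 0.74 [ 0.6232 -0.095 ] [0.1231 0.0496] -78.2
[355. 240.] 0.64 [0.8211 0.1233] [0.1195 0.0507] -80.9
blocked False
t 104.6 p [0.6735 0.0402 0.0042] F [ 0.42 -0.29  0.93] gap 1.003
t 105.1 p [0.6736 0.0403 0.0046] F [-0.94 -0.1   5.06] gap 0.538
t 106.2 p [0.6729 0.0403 0.0495] F [ 0.46 -0.15 -1.3 ] gap 0.539
```

View pics/w25.png

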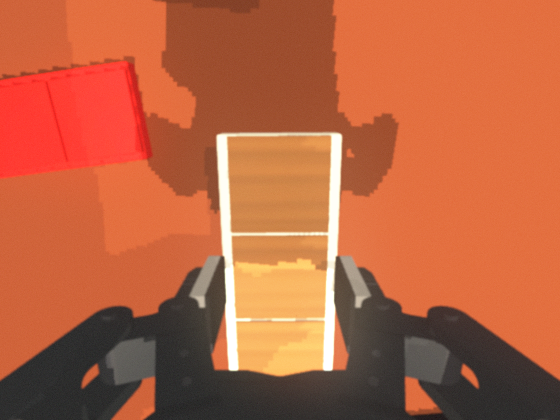

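Run:
```python
from h import *
place([.5915,-.2696])
movep([.60,-.22,.36],rv(88)); sleep(.1)
f=shot('wrist','w26.png')
for d in silhouettes('wrist','board_a'):
    c,s,a=boxw(f,d['mask'],.0185); print(np.round(d['centre']),round(d['score'],2),np.round(c,4),np.round(s,4),round(a,1))
movep([.35,.2,.35],rv(90))
shot('scene','s26.png'); shot('top','t26.png'); st()
```

```text
t 109.3 p [ 0.5922 -0.27    0.0511] F [-0.19 -0.06 -0.88] gap 0.538
touch True
t 110.9 p [ 0.5915 -0.2696  0.0126] F [-0.64  0.52  5.51] gap 0.537
t 111.5 p [ 0.5904 -0.269   0.0113] F [-0.49  0.22 -0.25] gap 1.003
[242. 158.] 0.86 [ 0.5915 -0.2701] [0.1193 0.0484] -2.0
[506. 297.] 0.75 [0.8142 0.1159] [0.1241 0.0538] -81.6
[240.  50.] 0.73 [ 0.4589 -0.265 ] [0.1185 0.0483] -2.3
[368. 175.] 0.68 [ 0.6199 -0.099 ] [0.1186 0.0497] -78.3
t 115.7 p [0.3508 0.1996 0.3499] F [ 0.06 -0.26  0.28] gap 0.999
```

View pics/w26.png

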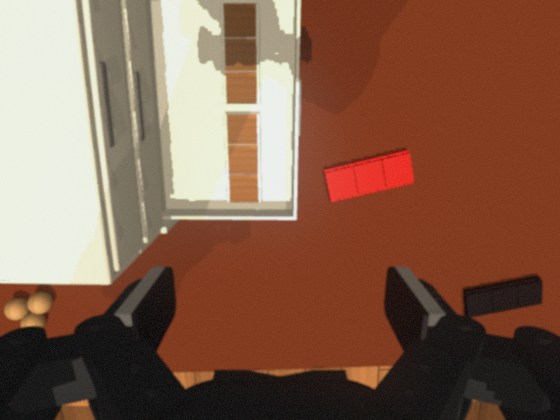

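View pics/t26.png

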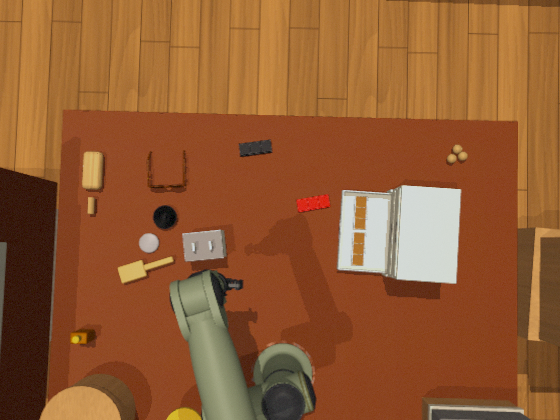

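View pics/s26.png

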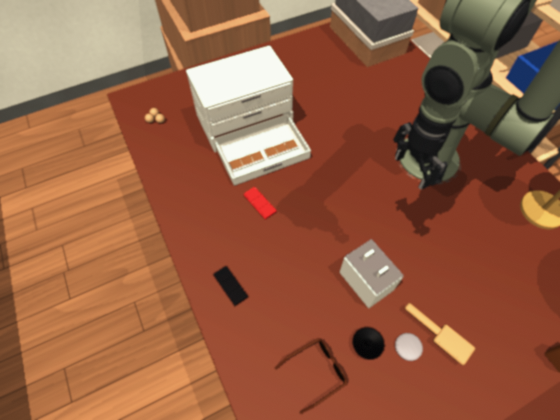

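Both boards lie flat in the drawer, the lid is on the case, nothing is left on the shelf, and the bystanders are where they were. Handing in.

Run:
```python
from h import *
sign_off()
```

```text
the job is handed in; nothing more can be done
```

The job is done and handed in at about 116 s on the robot's clock. `sign_off()` gave no verdict.

**What I did**
- I pinched the lid off and set it aside, then took the roller out. The open fingers don't fit straight between the case lips, so I pinched the handle diagonally and regripped it squarely on the shelf.
- Only two boards were present. I rolled the full length of each at about 10 N.
- I stood the roller back in its case, refitted the lid, and laid both boards in the drawer. The red and black look-alikes were left alone.

**Last checks**
- **Boards:** the wrist camera puts them at (0.459, −0.265) and (0.592, −0.270). Both lie flat, veneer up, within 0.3° of the drawer's direction.
- **Lid:** touching the plate with the shut fingers found its top at 110 mm, so it is seated. The tabs are back at their free spacing, about 56 mm between centres.
- **Roller:** it stood upright in the case in the picture taken before the lid went on. It stands turned about 38° in the case.
- **Bystanders:** they look unmoved in the final top view.

**Disagreements and gaps**
- The lid sits about 3 mm off the case centre; 9 mm is allowed.
- Board 2 was about 1 cm from where I first saw it, probably the announced knock, so I measured it again before rolling.
- I could not read the leaf depths directly. That they are flat rests on the rolling force at the flat height and on the close-up views while gripping each board.

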